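# Nudge the king back to the middle of its plinth

### The job

The white chess king has crept to the edge of the round wooden plinth it stands on. With light fingertip nudges against its foot, slide it back to the middle of that plinth, still standing upright: do not pinch it, lift it, knock it or let it topple. Leave the plinth, the queen on her own plinth and everything else on the ledge where they are.

Things in the scene. Friction and masses are not known exactly. Their poses are not given: they have to be found in the camera images.
- king: white plastic chess king, cross on top, 64 mm tall, 29 to 59 g. Stands on a felt disc 25 mm across, 2 mm thick; from 2 to 10 mm up is its widest part, a round upright-edged foot 34 mm across; stem 13 mm, collar and head 21 mm. Tippy: slides if pushed slowly at the foot, may fall if pushed above 15 mm. Origin: centre of its underside. Starts 25 to 32 mm off the plinth's middle, in any direction
- plinth: the king's plinth: turned dark wood, round, 92 mm across, 45 mm tall, flat top, waisted (78 mm) half way up, 0.4 kg, loose on the ledge. Origin: centre of its underside, on the ledge surface (height 0); the middle of its flat top is 45 mm straight above. Its yaw means nothing
- queen: white plastic chess queen with a toothed crown and a little ball on top, 55 mm tall, foot 34 mm across like the king's, standing in the middle of her own plinth. Origin: centre of her underside, 45 mm above the ledge. Not to be moved
- queen_plinth: the queen's plinth, same as the king's; the two plinths stand at least 240 mm apart, either one on the left. Origin: centre of its underside. Not to be moved
- pawn: small white plastic pawn, 39 mm tall, foot 27 mm across, standing on the ledge between the plinths. Origin: centre of its underside. Not to be moved
- peg: plastic spring clothes peg lying on its side on the ledge between the plinths, 72 mm long (its x axis, jaws towards +x), 17 mm wide, 13 mm high. Origin: its middle, on the ledge. Not to be moved
- tumbler: green glass tumbler, 88 mm tall, 74 mm across at the rim, standing beyond the plinths. Origin: centre of its underside. Not to be moved
- photo_stand: clear acrylic stand with two slots, 66 x 120 mm, a photo print on board in the slot nearer the robot, 113 mm tall and 148 mm wide in all, on the right side. Origin: centre of its underside, y along the slots. Not to be moved
- chess_box: varnished wooden chess box, 150 x 300 x 56 mm (x, y, z), lid shut, on the left side, fixed. Origin: centre of its underside
- box_lid (a joint): hinge of the chess box's lid: 0 shut, grows as it opens (rad). To stay shut
Mind the look-alikes: they are no part of the job. Leave any green look-alike of the king alone.

How it is judged:
At the end, for the whole second after the job is handed in: The king stands upright (within 3.5 degrees) and at rest on the top of its plinth, the centre of its foot within 6 mm of the plinth's centre; both plinths and the queen stand within 8 mm of where they were (horizontal distance between king and plinth below 0.006 m and z of king in the frame of plinth between 0.042 and 0.048 m and angle between each of king, plinth, queen's own z axis and vertical below 0.06 rad and linear speed of king below 0.02 m/s and distance of each of plinth, queen_plinth, queen from where it was at the start of the episode below 0.008 m); the robot touches nothing.
It fails at once if the king is lifted more than 6 mm off the plinth's top (z of king in the frame of plinth above 0.051 m).
It fails at once if the king topples (leans more than 23 degrees) or falls off (angle between king's own z axis and vertical above 0.4 rad or height (world z) of king below 0.03 m).
It fails at once if the king is knocked, pressed or pinched with more than 6 N (contact force between any of the arm, the fingers and king above 6 N).
It fails at once if a plinth or the queen is moved more than 8 mm (distance of any of plinth, queen_plinth, queen from where it was at the start of the episode above 0.008 m).
It fails at once if the pawn, peg, tumbler or photo stand is moved more than 10 mm, or the chess box is opened or struck with more than 5 N (distance of any of pawn, peg, tumbler, photo_stand from where it was at the start of the episode above 0.01 m or value of joint box_lid above 0.1 rad or contact force between the arm and chess_box above 5 N).
It also fails if it takes over 45 s, if anything falls off the work surface, if the arm or the gripper's body presses on something with over 40 N, if the wrist force passes 120 N, or if a joint passes its speed limit or range.

### The arm

A 6-joint arm with a two-finger parallel gripper is mounted at the origin on the work surface. World frame = base frame: x ahead of the robot, y to its left, z up, the work surface at z = 0. Lengths are in m, angles in rad, forces in N, time in s.
With the tool pointing down it reaches from about 0.3 to 0.775 m from the base axis. Payload 14.6 kg.
Tool frame: the origin (TCP) lies at the very end of the fingers, on their centre line; the grasp point (between the pads) lies ctrl.hold_point_z behind it (ctrl.hold_point_z is the distance from the TCP to the grasp point, in m); z points along the fingers, y is the line along which they close (so a half turn about z gives the same grasp; the last joint's range is limited). The gripper opens to 94 mm and grips with 3 to 60 N. Pads are 16 mm wide; open, the fingers measure 119 mm over their backs; the gripper's body (75 mm by 177 mm) begins 78 mm behind the grasp point.
Start: joints at [1.044, 0.3, 1.521, -0, 1.321, -0.067], TCP at [0.244, 0.493, 0.205] pointing down, gripper open.
Joint ranges: [-3.03, 3.03], [-0.79, 2.21], [0.23, 2.52], [-1.04, 4.18], [0, 3.07], [-2.55, 2.55]. Speed limits (rad/s): [2.22, 2.22, 2.57, 3.14, 3.14, 3.14].

### API

Orientations are given as a unit quaternion [x, y, z, w].
In Python, from station import ctrl gives the robot as it stands.
- The arm moves only by the shell command python3 -m pendant 'ROWS' [FORCE]. ROWS is JSON, one flat list of numbers, 7 for each row, row after row: the shift along the tool's x, y, z in m, then the turn, a rotation vector about the tool's x, y, z in degrees, then the gripper command: -1 is fully open, 1 is shut, values between are in proportion. A call has 1 to 20 rows; each row is the pose to reach, as a shift and turn from the pose commanded when the call began, along the tool's axes at that moment; what a row does not reach only later rows make up. A row lasts 1/8 s, in which the tool goes at most 62.5 mm and 10.7 degrees, less where a joint would pass 70% of its speed; a pose out of reach is approached as far as the arm can. A call with a gripper value outside its range is refused whole. The fingers move at their own pace and stop on an object; FORCE is the grip in N (left out, the last holds). Time passes only in rows, so rows that repeat a pose let the fingers close. It gives the time, the measured TCP pose, the force, the opening and the grip force at its end, in the units of the state.
- ctrl.observe(): the state, without advancing time (a new reading comes with each control period).
- ctrl.read_camera(name): name is "scene" or "top" or "wrist"; returns a dict with "pixels" (420x560x3 uint8, red, green, blue), "K" (3x3 intrinsics, pixels), "eye" and "attitude" of the camera in the world; the wrist camera has in their place "tool_from_camera" (4x4, takes a point from camera to tool coordinates, whose origin is the TCP and whose axes are the flange's). Camera axes: x right, y up, looking along -z (the intrinsics and any distortion apply to the point x, -y, -z); pixel columns grow to the right and rows downward; lengths in m; the calibration is good to about 2 mm. A picture is of the moment at which its call begins: read the wrist's pose just before it. There is no depth.
- ctrl.close_job(): hands the job in; it is judged then, once.
The state is a dict: "clock": time; "joints": joint angles; "dq": joint speeds; "tau": joint torques, N m; "ee_pos": TCP position; "eef_rot": TCP orientation; "ft_force": force on the tool from outside, world axes, zero at the start; "moment": the same for the moment, N m; "gripper_width": finger opening in m; "finger_force": force on a finger pad.
Only numpy, scipy, OpenCV 4.12 (cv2) and the standard library are available. Lean on these libraries where they do the work, as an engineer would, in place of code of your own. Each camera call takes 0.05 s, during which the arm holds its last target. There are 200 camera calls.

## Working session

There is one attempt and no reset: what is moved stays moved. The work goes in short steps, Python scripts to look and compute and a shell command to move; the robot and the scene stay as the last step left them, time stands still between calls to the robot, and variables do not carry over. Pictures are saved under pics/ and viewed, at most 10 in all, crops included, and the job is handed in when it is done.

```bash
mkdir -p pics
cat > h.py <<'E'
import numpy as np, cv2, json
from station import ctrl
from scipy.spatial.transform import Rotation as R
def cam(n):
    o=ctrl.observe(); c=ctrl.read_camera(n); K=np.array(c["K"])
    if "eye" in c:
        eye=np.array(c["eye"]); a=np.array(c["attitude"]); A=a if a.shape==(3,3) else R.from_quat(a).as_matrix()
    else:
        T=np.array(c["tool_from_camera"]); Q=R.from_quat(o["eef_rot"]).as_matrix()
        eye=Q@T[:3,3]+o["ee_pos"]; A=Q@T[:3,:3]
    return c,K,eye,A
def ray(px,K,A,dist=None):
    p=cv2.undistortPoints(np.array([[px]],float),K,dist)[0,0]
    return A@np.array([p[0],-p[1],-1])
def onz(px,z,K,eye,A,dist=None):
    d=ray(px,K,A,dist); return eye+d*(z-eye[2])/d[2]
def proj(P,K,eye,A):
    q=A.T@(np.array(P)-eye); return K[0,0]*q[0]/-q[2]+K[0,2], K[1,1]*-q[1]/-q[2]+K[1,2]
E
python3 - <<'E'
from h import *
for n in ("scene","top","wrist"):
    c,K,e,A=cam(n); cv2.imwrite(f"pics/{n}0.png",c["pixels"][:,:,::-1])
    print(n,{k:np.round(v,4).tolist() if k!='pixels' else 0 for k,v in c.items()})
print(ctrl.observe(),ctrl.hold_point_z)
E
```

```text
scene {'pixels': 0, 'K': [[506.7406, 0.0, 278.9291], [0.0, 506.7406, 214.3307], [0.0, 0.0, 1.0]], 'eye': [1.6634, 0.4886, 0.9058], 'attitude': [0.2453, 0.3817, 0.753, 0.4766]}
top {'pixels': 0, 'K': [[500.0573, 0.0, 275.1176], [0.0, 500.0573, 215.8533], [0.0, 0.0, 1.0]], 'eye': [0.4284, 0.0377, 1.7699], 'attitude': [-0.0384, 0.0407, 0.707, -0.705]}
wrist {'pixels': 0, 'K': [[352.5317, 0.0, 288.4957], [0.0, 352.5317, 212.7255], [0.0, 0.0, 1.0]], 'tool_from_camera': [[-0.0005, 0.9636, 0.2674, 0.079], [1.0, 0.0008, -0.0009, 0.0003], [-0.0011, 0.2674, -0.9636, -0.1771], [0.0, 0.0, 0.0, 1.0]]}
{'clock': 0.15, 'joints': array([ 1.04440498e+00,  3.00315149e-01,  1.52142111e+00, -3.58935680e-06,
        1.32071363e+00, -6.66187181e-02]), 'dq': array([-1.66878555e-03, -1.36536364e-03, -1.42820523e-03, -3.84893913e-04,
       -4.67986789e-04, -8.52656372e-05]), 'tau': array([-1.76704172e-03, -5.31957650e+01, -3.52826786e+01,  7.07132276e-02,
        2.36096961e-02, -1.39834251e-04]), 'ee_pos': array([0.24397284, 0.49270728, 0.20503956]), 'eef_rot': array([ 2.27866375e-01,  9.73692319e-01, -4.10419001e-04, -1.23569518e-04]), 'ft_force': array([-0.14001519,  0.06061787, -0.67647251]), 'moment': array([-0.00828064,  0.00615087, -0.02289707]), 'finger_force': 0.0, 'gripper_width': 0.09455092620733409} 0.0188
```

View pics/top0.png

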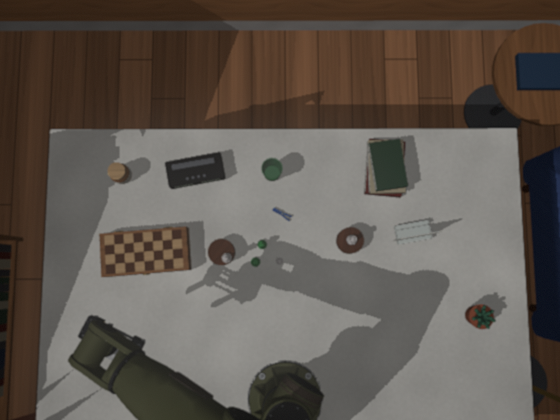

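View pics/scene0.png

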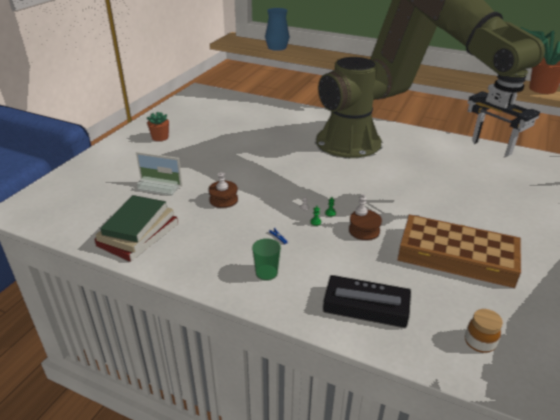

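The top view shows the king off-centre at (227,258) on the left plinth (222,251). The queen is centred on the right plinth at (350,240). There are green look-alikes at (263,244) and (255,262), and the pawn is at (280,262).

Run:
```python
from h import *
c,K,e,A=cam("top")
for n,p,z in (("plinth",(222,251),.045),("kinghead",(227,258),.1),("queen pl",(350,240),.045),("green1",(263,244),.04),("green2",(255,262),.04),("pawn",(280,262),.02)):
    print(n,onz(p,z,K,e,A).round(3))
o=ctrl.observe(); Q=R.from_quat(o["eef_rot"]).as_matrix(); print(Q.round(3))
# wrist view axis
c,K,e,A=cam("wrist"); print(e.round(3),onz((280,210),.045,K,e,A).round(3))
```

```text
plinth [0.501 0.215 0.045]
kinghead [0.475 0.193 0.1  ]
queen pl [ 0.538 -0.226  0.045]
green1 [0.525 0.074 0.04 ]
green2 [0.463 0.102 0.04 ]
pawn [0.463 0.015 0.02 ]
[[-0.896  0.444 -0.   ]
 [ 0.444  0.896 -0.001]
 [ 0.    -0.001 -1.   ]]
[0.173 0.528 0.382] [0.251 0.48  0.045]
```

View pics/wrist0.png

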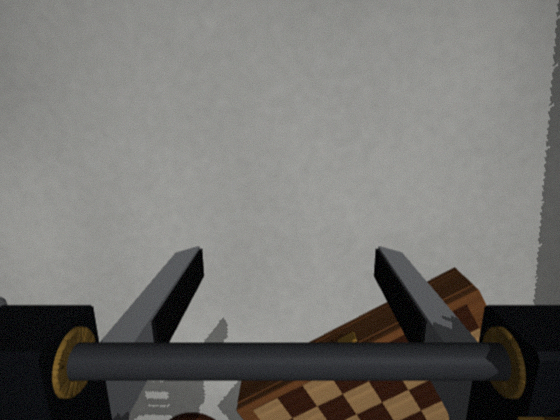

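The wrist view shows bare ledge, with the fingertips at about (200,250) and (378,250) and the chess box below. Tool +x points up in the image. I'll swing round behind the king on its outer side, with the gap set to about 20 mm so the two tips cradle the foot.

```bash
python3 -m pendant '[-0.08,-0.05,0,0,0,28,0.57,-0.16,-0.1,0,0,0,56,0.57,-0.24,-0.15,0,0,0,84,0.57,-0.324,-0.204,0,0,0,113,0.57,-0.324,-0.204,0,0,0,113,0.57,-0.324,-0.204,0,0,0,113,0.57,-0.324,-0.204,0,0,0,113,0.57,-0.324,-0.204,0,0,0,113,0.57,-0.324,-0.204,0.0,0,0,113,0.57,-0.324,-0.204,0.03,0,0,113,0.57,-0.324,-0.204,0.055,0,0,113,0.57,-0.324,-0.204,0.055,0,0,113,0.57,-0.324,-0.204,0.055,0,0,113,0.57,-0.324,-0.204,0.055,0,0,113,0.57]'
python3 - <<'E'
from h import *
o=ctrl.observe(); print(o["ee_pos"],R.from_quat(o["eef_rot"]).as_matrix().round(3),o["gripper_width"],o["joints"])
c,K,e,A=cam("wrist"); cv2.imwrite("pics/w1.png",c["pixels"][:,:,::-1])
print(proj([.501,.215,.045],K,e,A),proj([.475,.193,.045],K,e,A))
E
```

```text
clock: 2.0
ee_pos: [0.4444, 0.1664, 0.1515]
eef_rot: [0.937, 0.348, 0.001, 0.0]
ft_force: [0.5, 0.2, 0.5]
gripper_width: 0.0205
finger_force: 0.0
[0.44436296 0.16640306 0.15150861] [[ 0.758  0.652  0.002]
 [ 0.652 -0.758  0.   ]
 [ 0.002  0.001 -1.   ]] 0.020499705560105108 [ 2.81102543e-01  1.86200924e-01  1.79468782e+00 -4.90964005e-06
  1.15898497e+00  1.14102425e+00]
(np.float64(290.25331770825534), np.float64(119.56347063089754)) (np.float64(289.8552709935477), np.float64(163.38891540113397))
```

View pics/w1.png

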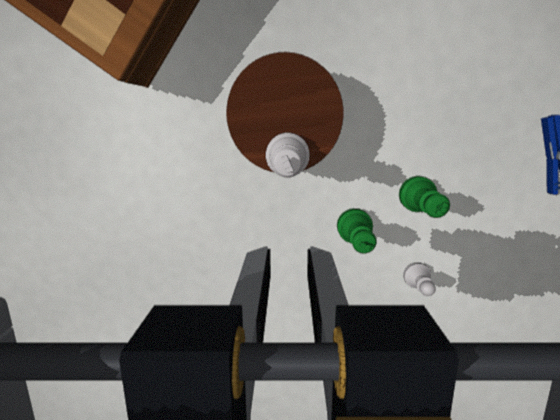

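The wrist view shows the plinth disc at about (285,112) with the king's foot overlapping its lower edge near (288,152). The green look-alike at (355,228) and the pawn at (418,278) are well to the right of the path.

```bash
cat > m.py <<'E'
from h import *
def measure():
    o=ctrl.observe(); c,K,e,A=cam("wrist"); im=c["pixels"]; Q=R.from_quat(o["eef_rot"]).as_matrix(); t=np.array(o["ee_pos"])
    hsv=cv2.cvtColor(im,cv2.COLOR_RGB2HSV); roi=np.zeros(im.shape[:2],np.uint8); r0,r1,c0,c1=0,300,170,420; roi[r0:r1,c0:c1]=1
    px=proj([.501,.215,.045],K,e,A)
    br=((hsv[...,1]>110)&((hsv[...,0]<15)|(hsv[...,0]>170))&(hsv[...,2]>20)).astype(np.uint8)*roi
    n,l,s,cc=cv2.connectedComponentsWithStats(br)
    i=1+np.argmin([np.hypot(*(cc[j]-px))+(1e4 if s[j,4]<1000 else 0) for j in range(1,n)])
    ct=max(cv2.findContours((l==i).astype(np.uint8),cv2.RETR_EXTERNAL,cv2.CHAIN_APPROX_NONE)[0],key=cv2.contourArea)
    hull=cv2.convexHull(ct)[:,0]
    def circ(P,z):  # cast rays onto plane, robust circle fit
        W=np.array([onz(p,z,K,e,A)[:2] for p in P]); keep=np.ones(len(W),bool)
        for _ in range(5):
            M=np.c_[2*W,np.ones(len(W))]; a=np.linalg.lstsq(M[keep],(W[keep]**2).sum(1),rcond=None)[0]
            r=np.sqrt(a[2]+a[0]**2+a[1]**2); d=abs(np.linalg.norm(W-a[:2],axis=1)-r); keep=d<max(.0012,np.median(d))
        return a[:2],r,keep.sum(),len(W)
    pl=circ(hull,.045)
    # white king, inside a disc around the plinth; contrast against the wood only
    disc=np.zeros_like(roi); cv2.fillConvexPoly(disc,hull.astype(np.int32),1)
    wh=((hsv[...,1]<90)&(hsv[...,2]>60)).astype(np.uint8)
    return o,im,K,e,A,Q,t,pl,hull,wh,circ,hsv,br
def rep(name,P,Q,t): 
    v=Q.T@(np.array([P[0],P[1],t[2]])-t); print(name,"world",np.round(P,4),"tool xy",v[:2].round(4))
E
python3 - <<'E'
from m import *
o,im,K,e,A,Q,t,pl,hull,wh,circ,hsv,br=measure()
print(pl); rep("plinth",pl[0],Q,t)
crop=im[90:200,240:340]; cv2.imwrite("pics/w1c.png",cv2.resize(crop[:,:,::-1],None,fx=5,fy=5,interpolation=cv2.INTER_NEAREST))
# bottom points predicted
for r in range(125,185,4): print(r,im[r,262:316:3].sum(1)//3)
E
```

```text
(array([0.50073596, 0.22060509]), np.float64(0.04472505868371264), np.int64(49), 49)
plinth world [0.5007 0.2206] tool xy [ 0.0782 -0.0043]
125 [40 38 40 45 45 47 44 46 42 38 39 40 39 39 44 38 40 38]
129 [40 38 40 41 46 42 42 41 45 41 34 43 42 43 45 37 41 41]
133 [ 45  45  48  48  42  35  88 126 148 143  99  57  45  43  40  41  37  38]
137 [ 43  44  45  35 127 192 182 159 150 138 137 148 140  60  27  42  43  42]
141 [ 41  43  38 177 189 169 175 171 159 152 133 124 103 129 106  19  25  32]
145 [ 46  43 172 193 185 181 185 170 165 159 135 125 111  99 110  69  30  28]
149 [ 47  47 202 178 187 188 175 172 175 164 138 125 112 104  89 116  27  36]
153 [ 52 101 196 185 180 185 193 191 192 183 182 175 105  85  90 104  33  25]
157 [ 56  94 192 183 192 194 187 171 178 177 149 169 168  97  89 107  27  29]
161 [ 51  44 193 166 193 187 185 181 170 109 118 119 115  93  83  95  27  30]
165 [ 50  53 100 174 182 184 182 184 179 182 110 118 111  85  99  44  24  60]
169 [164 101  37 118 161 187 185 181 169 184 158 112 105  85  59 103 120 123]
173 [191 189 188 188 175 148 165 177 180 167 147  92 110 192 183 188 142 130]
177 [190 185 186 189 187 192 185 168 129 127 171 187 188 191 194 188 192 194]
181 [187 190 190 191 188 185 186 186 187 186 186 186 185 189 191 187 191 194]
```

View pics/w1c.png

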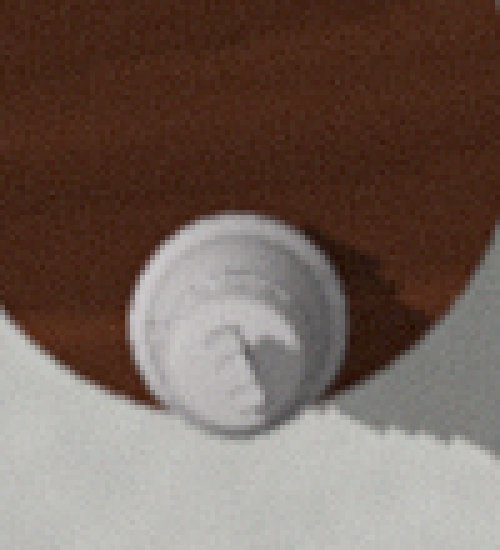

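The crop shows the round foot spanning columns 266 to 309.4 with its top at row 132.4, so its centre is about (287.7,154) at foot-top height.

```bash
cat >> m.py <<'E'
def king(o,im,K,e,A,Q,t,pl,cut=None):
    # foot outline: bright-vs-wood edge points, rays to z=.055, circle of 17 mm radius
    g=im.sum(2)/3.; hs=cv2.cvtColor(im,cv2.COLOR_RGB2HSV)
    m=((hs[...,1]<70)&(g>55)).astype(np.uint8)
    Z=np.zeros_like(m); P=[proj([pl[0][0]+.0435*np.cos(a),pl[0][1]+.0435*np.sin(a),.045],K,e,A) for a in np.linspace(0,6.28,60)]
    cv2.fillConvexPoly(Z,np.array(P).round().astype(np.int32),1)
    m=cv2.morphologyEx(m*Z,cv2.MORPH_OPEN,np.ones((3,3)))
    n,l,s,_=cv2.connectedComponentsWithStats(m); i=1+np.argmax(s[1:,4])
    ct=max(cv2.findContours((l==i).astype(np.uint8),cv2.RETR_EXTERNAL,cv2.CHAIN_APPROX_NONE)[0],key=cv2.contourArea)[:,0]
    Zi=cv2.erode(Z,np.ones((5,5))); ct=np.array([p for p in ct if Zi[p[1],p[0]]])
    W=np.array([onz(p,.053,K,e,A)[:2] for p in ct])
    from scipy.optimize import least_squares
    f=least_squares(lambda x:np.linalg.norm(W-x,axis=1)-.0165,W.mean(0),loss="soft_l1",f_scale=.0005)
    return f.x,len(W),np.abs(f.fun).mean()
E
python3 - <<'E'
from m import *
r=measure(); o,im,K,e,A,Q,t,pl=r[:8]
k,n,err=king(*r[:8]); print(n,err); rep("plinth",pl[0],Q,t); rep("king",k,Q,t)
P=onz((287.7,154),.055,K,e,A)[:2]; rep("king by hand",P,Q,t); print("offset",(P-pl[0]),np.linalg.norm(P-pl[0]),np.linalg.norm(k-pl[0]))
print("foot radius",np.linalg.norm(onz((266,154),.055,K,e,A)-onz((309.4,154),.055,K,e,A))/2)
rep("green",onz((350,218),.01,K,e,A),Q,t)
rep("fingertip L",onz((258,248),t[2],K,e,A),Q,t);rep("fingertip R",onz((320,248),t[2],K,e,A),Q,t)
E
```

```text
84 0.0003007530113244861
plinth world [0.5007 0.2206] tool xy [ 0.0782 -0.0043]
king world [0.4798 0.2   ] tool xy [ 0.0489 -0.0023]
king by hand world [0.4802 0.1998] tool xy [ 0.0491 -0.0019]
offset [-0.02050105 -0.02081185] 0.029213455860250426 0.02934050185976915
foot radius 0.01668647139116381
green world [0.4694 0.1135 0.01  ] tool xy [-0.0154  0.0565]
fingertip L world [0.4397 0.1857 0.1512] tool xy [ 0.0092 -0.0176]
fingertip R world [0.4613 0.1605 0.1512] tool xy [0.0092 0.0156]
```

The king is 29.3 mm off and the foot radius checks out at 16.7 mm. I'll turn −4° onto the king–plinth line and descend clear behind the king to foot height.

```bash
python3 -m pendant '[0.008,0.001,0,0,0,-4,0.57,0.008,0.001,0.02,0,0,-4,0.57,0.008,0.001,0.04,0,0,-4,0.57,0.008,0.001,0.06,0,0,-4,0.57,0.008,0.001,0.08,0,0,-4,0.57,0.008,0.001,0.092,0,0,-4,0.57,0.008,0.001,0.098,0,0,-4,0.57,0.008,0.001,0.1,0,0,-4,0.57,0.008,0.001,0.1,0,0,-4,0.57,0.008,0.001,0.1,0,0,-4,0.57]'
python3 - <<'E'
from m import *
r=measure(); o,im,K,e,A,Q,t,pl=r[:8]; print(o["ee_pos"],pl)
k,n,err=king(*r[:8]); print(n,err); rep("plinth",pl[0],Q,t); rep("king",k,Q,t)
cv2.imwrite("pics/w2.png",im[:,:,::-1])
E
```

```text
clock: 3.4
ee_pos: [0.4508, 0.1708, 0.0509]
eef_rot: [0.925, 0.38, 0.0, 0.0]
ft_force: [0.4, -0.2, -0.0]
gripper_width: 0.0203
finger_force: 0.0
[0.45084656 0.17079116 0.05086993] (array([0.50077783, 0.22067058]), np.float64(0.04470955560479607), np.int64(65), 65)
125 0.00024663363348380297
plinth world [0.5008 0.2207] tool xy [ 0.0706 -0.0004]
king world [0.48   0.2002] tool xy [ 0.0414 -0.0004]
```

View pics/w2.png

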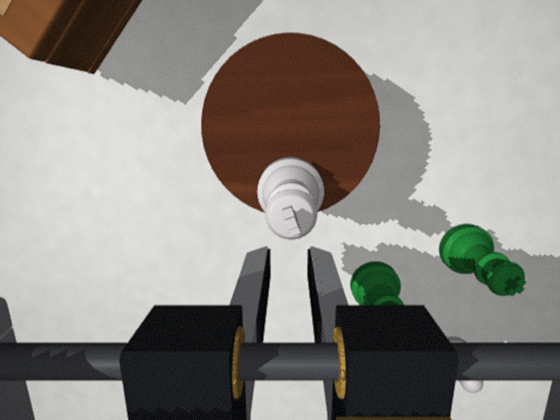

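The view shows the king's foot at (290,190), square ahead of the two tips (268,250) and (310,250), which are clear of everything. I'll start pushing slowly and stop partway to check.

```bash
python3 -m pendant '[0.006,0,0.001,0,0,0,0.57,0.012,0,0.001,0,0,0,0.57,0.014,0,0.001,0,0,0,0.57,0.016,0,0.001,0,0,0,0.57,0.017,0,0.001,0,0,0,0.57,0.018,0,0.001,0,0,0,0.57,0.019,0,0.001,0,0,0,0.57,0.02,0,0.001,0,0,0,0.57,0.021,0,0.001,0,0,0,0.57,0.022,0,0.001,0,0,0,0.57,0.023,0,0.001,0,0,0,0.57,0.024,0,0.001,0,0,0,0.57,0.025,0,0.001,0,0,0,0.57,0.026,0,0.001,0,0,0,0.57,0.027,0,0.001,0,0,0,0.57,0.028,0,0.001,0,0,0,0.57,0.029,0,0.001,0,0,0,0.57,0.03,0,0.001,0,0,0,0.57,0.03,0,0.001,0,0,0,0.57]'
python3 - <<'E'
from m import *
r=measure(); o,im,K,e,A,Q,t,pl=r[:8]; print(o["ee_pos"],pl)
k,n,err=king(*r[:8]); print(n,err); rep("plinth",pl[0],Q,t); rep("king",k,Q,t)
cv2.imwrite("pics/w3.png",im[:,:,::-1])
E
```

```text
clock: 5.82
ee_pos: [0.472, 0.1919, 0.0495]
eef_rot: [0.925, 0.38, 0.0, 0.0]
ft_force: [-0.2, 0.0, -0.1]
gripper_width: 0.02
finger_force: 0.0
[0.47200384 0.19188003 0.04945475] (array([0.5010916, 0.2210419]), np.float64(0.04467843730287851), np.int64(56), 56)
162 0.001285715520335257
plinth world [0.5011 0.221 ] tool xy [ 0.0412 -0.0003]
king world [0.4877 0.2091] tool xy [ 0.0233 -0.0012]
```

View pics/w3.png

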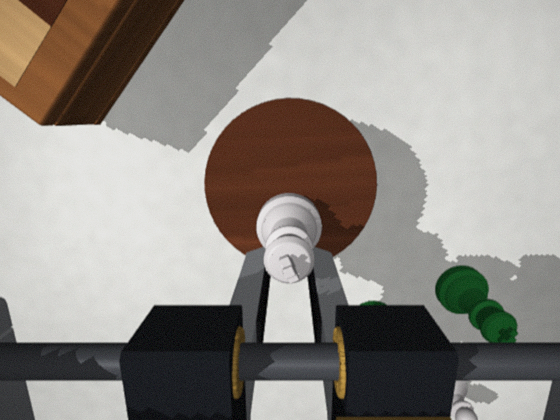

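The king is upright with its foot at (289,222), nestled against both tips. The plinth hasn't moved, and about 19 mm remains. I'll continue another 17 mm and then check.

```bash
python3 -m pendant '[0.001,0,0,0,0,0,0.57,0.002,0,0,0,0,0,0.57,0.003,0,0,0,0,0,0.57,0.004,0,0,0,0,0,0.57,0.005,0,0,0,0,0,0.57,0.006,0,0,0,0,0,0.57,0.007,0,0,0,0,0,0.57,0.008,0,0,0,0,0,0.57,0.009,0,0,0,0,0,0.57,0.01,0,0,0,0,0,0.57,0.011,0,0,0,0,0,0.57,0.012,0,0,0,0,0,0.57,0.013,0,0,0,0,0,0.57,0.014,0,0,0,0,0,0.57,0.015,0,0,0,0,0,0.57,0.016,0,0,0,0,0,0.57,0.017,0,0,0,0,0,0.57,0.017,0,0,0,0,0,0.57]'
cat >> m.py <<'E'
def king2(r):
    # fingers at the back of the foot: use only the front (tool +x) edge, first light pixel down each column
    o,im,K,e,A,Q,t,pl=r[:8]; g=cv2.GaussianBlur(im,(3,3),0).sum(2)/3.; pc=proj([*pl[0],.045],K,e,A); P=[]
    for c in range(int(pc[0])-22,int(pc[0])+23):
        rr=[x for x in range(int(pc[1])-60,int(pc[1])+80) if g[x,c]>90]
        if rr: P.append((c,rr[0]))
    W=np.array([onz(p,.054,K,e,A)[:2] for p in P])
    from scipy.optimize import least_squares
    f=least_squares(lambda x:np.linalg.norm(W-x,axis=1)-.0168,W.mean(0)-.01*Q[:2,0],loss="soft_l1",f_scale=.0005)
    return f.x,len(W),np.abs(f.fun).mean()
E
python3 - <<'E'
from m import *
r=measure(); o,im,K,e,A,Q,t,pl=r[:8]; print(o["ee_pos"],pl)
k,n,err=king2(r); print(n,err); rep("plinth",pl[0],Q,t); rep("king",k,Q,t)
cv2.imwrite("pics/w4.png",im[:,:,::-1])
E
```

```text
clock: 8.12
ee_pos: [0.4841, 0.2038, 0.0494]
eef_rot: [0.925, 0.38, 0.0, 0.0]
ft_force: [0.0, -0.9, 0.6]
gripper_width: 0.0204
finger_force: 0.0
[0.48408555 0.20380149 0.04944186] (array([0.50161301, 0.22156323]), np.float64(0.04478036956681068), np.int64(50), 50)
45 0.00016263266222264338
plinth world [0.5016 0.2216] tool xy [ 0.025  -0.0003]
king world [0.4993 0.2216] tool xy [ 0.0234 -0.002 ]
```

View pics/w4.png

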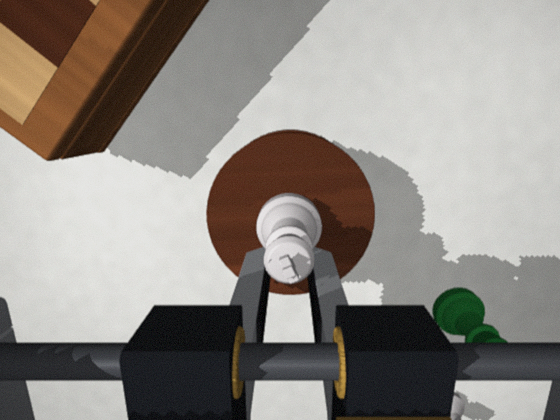

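The foot is at about (289,222) and the plinth centre at about (291,212). The king is upright and about 2–3 mm short. I'll nudge 2 mm more, then back away for an unobstructed check.

```bash
python3 -m pendant '[0.001,0,0,0,0,0,0.57,0.002,0,0,0,0,0,0.57,0.0025,0,0,0,0,0,0.57,0.0025,0,0,0,0,0,0.57,0.001,0,0,0,0,0,0.57,-0.002,0,0,0,0,0,0.57,-0.008,0,0,0,0,0,0.57,-0.018,0,0,0,0,0,0.57,-0.03,0,0,0,0,0,0.57,-0.042,0,-0.005,0,0,0,0.57,-0.048,0,-0.02,0,0,0,0.57,-0.05,0,-0.05,0,0,0,0.57,-0.05,0,-0.08,0,0,0,0.57,-0.05,0,-0.1,0,0,0,0.57,-0.05,0,-0.1,0,0,0,0.57,-0.05,0,-0.1,0,0,0,0.57]'
python3 - <<'E'
from m import *
r=measure(); o,im,K,e,A,Q,t,pl=r[:8]; print(o["ee_pos"],pl)
for k,n,err in (king(*r[:8]),king2(r)): print(n,err,k-pl[0],np.linalg.norm(k-pl[0])); rep("king",k,Q,t)
rep("plinth",pl[0],Q,t)
cv2.imwrite("pics/w5.png",im[:,:,::-1])
E
```

```text
clock: 10.18
ee_pos: [0.4482, 0.1685, 0.149]
eef_rot: [0.925, 0.38, -0.0, -0.0]
ft_force: [0.0, -0.4, 0.6]
gripper_width: 0.02
finger_force: 0.0
[0.44816148 0.16847746 0.14903098] (array([0.5007238 , 0.22070678]), np.float64(0.04470792599711914), np.int64(52), 52)
130 0.0003924647248464103 [-0.00027496  0.00119594] 0.0012271363402955563
king world [0.5004 0.2219] tool xy [ 0.0747 -0.0013]
45 0.005481263977362743 [-0.0005488   0.00152027] 0.0016162924285598541
king world [0.5002 0.2222] tool xy [ 0.0748 -0.0017]
plinth world [0.5007 0.2207] tool xy [ 0.0741 -0.0002]
```

View pics/w5.png

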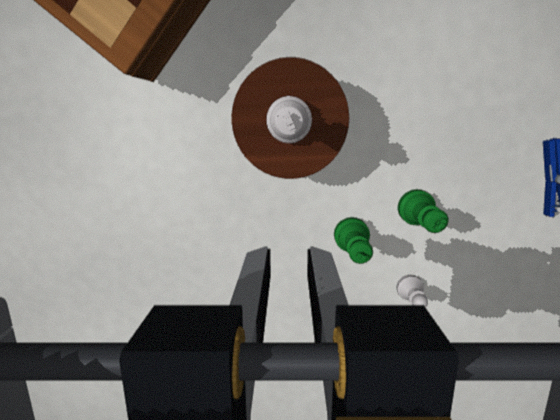

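The king stands upright at (289,119) on the plinth centred at (290,118). That is about 1.2 mm off centre, the plinth hasn't moved, and the fingers are clear.

```bash
python3 -c "
from station import ctrl
print(ctrl.close_job())"
```

```text
the job is handed in; nothing more can be done
None
```

The king stands upright about 1.2 mm from its plinth's centre by the last wrist-camera measurement; the plinth hasn't measurably moved, nothing else was touched, and the job was handed in at about 10 s (no verdict returned).

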